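# Fit the locating pin in the lamp-welding nest

### The arm

A 6-joint arm with a two-finger parallel gripper is mounted at the origin on the work surface. World frame = base frame: x ahead of the robot, y to its left, z up, the work surface at z = 0. Lengths are in mm, angles in rad, forces in N, time in s.
With the tool pointing down it reaches from about 250 to 725 mm from the base axis. Payload 4 kg.
Tool frame: the origin (TCP) lies midway between the tips of the shut fingers; the grasp point (between the pads) lies bot.grasp_offset behind it (bot.grasp_offset is the distance from the TCP to the grasp point, in mm); z points along the fingers, y is the line along which they close (so a half turn about z gives the same grasp; the last joint's range is limited). The gripper opens to 85 mm and grips with 20 to 120 N. Pads are 22 mm wide; open, the fingers measure 114 mm over their backs; the gripper's body (76 mm by 85 mm) begins 54 mm behind the grasp point. The pads swing forward as they close: fully open they stand 13 mm farther back than shut.
Start: joints at [-1.159, 0.241, 0.005, 1.335, 0, 1.571], TCP at [200.128, -458.201, 231.306] pointing down, gripper open.
Joint ranges: [-2.72, 2.72], [-1.05, 1.87], [-1.09, 1.28], [-1.99, 2.15], [-1.42, 1.44], [-3.14, 3.14]. Speed limits (rad/s): [2.79, 2.79, 3.14, 3.14, 3.14, 3.14].

### API

Orientations are given as a rotation vector (axis times angle).
In Python, from station import monitor, viewer, bot gives the robot as it stands.
- The arm moves only by the tool apply_moves, never from a script. Its argument "steps" is a list that holds one entry, the list of rows, each a list of 5 numbers: the gripper command: -1 is fully open, 1 is shut, values between are in proportion, then the shift along the world's x, y, z normalised to -1 to 1, where 1 is 1 m, then the turn about the world's z normalised to -1 to 1, where 1 is 360 degrees. A call has exactly 5 rows; each row is the pose to reach, as a shift and turn from the pose commanded when the call began, turning the shorter way round; what a row does not reach only later rows make up. A row lasts 1/10 s, in which the tool goes at most 50 mm and 8.59 degrees, less where a joint would pass 70% of its speed; a pose out of reach is approached as far as the arm can. A call with a number of a shift or a turn outside -1 to 1 is refused whole. A call with a gripper value outside its range is refused whole. The fingers move at their own pace and stop on an object; "squeeze" is the grip in N (left out, the last holds). Time passes only in rows, so rows that repeat a pose let the fingers close, or fill a call up. It gives the time, the measured TCP pose, the force, the opening and the grip force at its end, in the units of the state.
- monitor.sense(): the state, without advancing time (a new reading comes with each control period).
- viewer.get_image(name): name is "scene" or "side" or "wrist"; returns a dict with "frame" (400x640x3 uint8, blue, green, red), "range_z" (400x640 float32, mm along the optical axis (not along the pixel's ray), 0 where there is no reading), "fovy" (degrees; the focal length in pixels is half the picture's height over the tangent of half this angle, whatever the lens; pixels are square), "cx", "cy" (the principal point, pixels), "extrinsics" (4x4, takes a point from camera to world coordinates). Camera axes: x right, y up, looking along -z (the intrinsics and any distortion apply to the point x, -y, -z); pixel columns grow to the right and rows downward; lengths in mm; the calibration is good to about 2 mm. The wrist camera is an equidistant fisheye: a pixel r from the principal point sees the ray r / f radians off the axis. A picture is of the moment at which its call begins.
- bot.finish_job(): hands the job in; it is judged then, once.
The state is a dict: "time": time; "qpos": joint angles; "qd": joint speeds; "tau": joint torques, N m; "position": TCP position; "ee_rot": TCP orientation; "wrist_force": force on the tool from outside, world axes, zero at the start; "ft_torque": the same for the moment, N m; "finger_gap": opening from 0.0 (shut) to 1.0 (fully open); "grip_force": force on a finger pad.
Only numpy, scipy, OpenCV 4.12 (cv2) and the standard library are available. Lean on these libraries where they do the work, as an engineer would, in place of code of your own. Each camera call takes 0.05 s, during which the arm holds its last target. There are 200 camera calls.

### The job

Set up the welding nest for the next lamp: take the locating pin with the pointed nose out of the rack, and put its shank down through the round window in the nest's cover plate into the blind bore underneath, until its collar lies fully home, flat on the cover plate; then let go of it. The bore cannot be seen: feel for it by sweeping the tip over the face below the window with a light push, and never let the pin press on the nest with more than 40 N. Leave the other two pins standing in the rack.

Things in the scene. Friction and masses are not known exactly. Their poses are not given: they have to be found in the camera images.
- pin: the pin to fit: plain steel, 0.18 to 0.25 kg, 89 mm long, upright in a rack hole at the start. Origin at the centre of its tip, z along its axis to the nose. From the tip: shank 12 mm in diameter to 38 mm (tapered to 10 mm over its first 2 mm); collar 50 mm in diameter, 38 to 43 mm; round grip 20 mm in diameter, 43 to 77 mm; cone-shaped nose, 8 mm wide at 89 mm
- pin_flat: another pin, to be left in the rack: same steel and shank, collar 34 mm in diameter, flat-topped round grip 20 mm in diameter, 73 mm long in all. Origin at the tip, z up
- pin_square: another pin, to be left in the rack: same steel and shank, collar 34 mm in diameter, square grip 18 mm wide, 73 mm long in all. Origin at the tip, z up
- rack: fixed aluminium block, 230 mm along its x, 66 mm along its y, 45 mm high, with 15 mm holes on its middle line at x = -75, 0 and 75 mm; the pins hang in them in any order, collars resting on its top. Origin at the centre of its underside, z up
- nest: fixed aluminium welding nest, 190 mm along its x, 360 mm along its y. Origin at the centre of the underside, z up. The rectangular steel cover plate in the middle has its top at 120 mm; beside it, more than 60 mm from the window's centre along y, curved rims stand up to 136 mm and two back stops to 165 mm
- window (a point): centre of the round window, 30 mm in diameter, in the cover plate (20 mm thick), at the level of the plate's top; axes as the nest's, z up. With the pin fully home its collar lies on the cover plate and its tip is 38 mm below this point
- face (a point): point 20 mm below the window's centre, on the level steel face of the eccentric locator under the cover (clamped fast, rigid). In this face is an upright blind bore, 13.2 mm in diameter, 24 mm deep; its centre lies 4.5 to 7.5 mm from this point, in any direction, not measured. A dust plug flush with the face hides it and yields to the tip on a light spring (under 1 N, less than the pin's weight)
Not all that is in view belongs to the job. What is shaped like the pin but green or red is not meant.

How it is judged:
By the outcome, as a careful person would: the job done as asked, in the order asked, and still so for the second after the job is handed in, with the robot touching nothing.
It also fails if it takes over 64 s, if anything falls off the work surface, if the arm or the gripper's body presses on something with over 40 N, if the wrist force passes 120 N, or if a joint passes its speed limit or range.

## Working session

There is one attempt and no reset: what is moved stays moved. The work goes in short steps, Python scripts to look and compute and a tool call to move; the robot and the scene stay as the last step left them, time stands still between calls to the robot, and variables do not carry over. Pictures are saved under pics/ and viewed, at most 10 in all, crops included, and the job is handed in when it is done.

Besides the shell and the picture viewer there is one more tool, called after "Request:" as a command line: name --argument value ..., lists and objects as JSON in quotes. apply_moves: Moves the arm, as the interface text tells. Scaled input: -1 to 1 covers 1 m each way for a shift and 360 degrees each way for a turn. Its arguments: {"type":"object","properties":{"steps":{"type":"array"},"squeeze":{"type":"number"}},"required":["steps"]}

```bash
mkdir -p pics; ls
cat > h.py <<'E'
import numpy as np, cv2
from station import monitor, viewer, bot
def grab(n,tag):
    d=viewer.get_image(n); np.savez(f'{tag}.npz',**{k:np.asarray(v) for k,v in d.items()}); cv2.imwrite(f'pics/{tag}.png',d['frame']); return d
def load(tag): return dict(np.load(f'{tag}.npz'))
def ray(d,u,v,fish=False):
    f=200/np.tan(np.radians(float(d['fovy']))/2); x=(u-float(d['cx'])); y=(v-float(d['cy']))
    if fish:
        r=np.hypot(x,y); t=r/f; s=np.sin(t)/max(r,1e-9); c=np.array([x*s,-y*s,-np.cos(t)])
    else: c=np.array([x/f,-y/f,-1.])
    E=d['extrinsics']; return E[:3,3],E[:3,:3]@c,c
def depthpt(d,u,v,fish=False):
    o,r,c=ray(d,u,v,fish); z=float(d['range_z'][int(round(v)),int(round(u))]); return o+r*z/-c[2]
def onplane(d,u,v,h,fish=False):
    o,r,c=ray(d,u,v,fish); return o+r*(h-o[2])/r[2]
E
python3 - <<'E'
from h import *
a=[grab(n,n+'0')  for n in('scene','side')]
for d in a: print(d['fovy'],d['cx'],d['cy'],d['extrinsics'].round(3).tolist())
w=grab('wrist','wrist0');print(w['fovy'],w['extrinsics'].round(3).tolist())
cv2.imwrite('pics/all.png',cv2.resize(np.vstack([a[0]['frame'],a[1]['frame']]),None,fx=.75,fy=.75))
print(monitor.sense(),bot.grasp_offset)
E
```

```text
pics
46.21396001013918 321.55928085702436 204.4279502292331 [[-0.63, -0.479, 0.611, 1183.092], [0.776, -0.38, 0.503, 630.218], [-0.009, 0.791, 0.611, 738.204], [0.0, 0.0, 0.0, 1.0]]
45.91782584514621 320.2098014558366 194.9065330358286 [[-0.945, 0.225, -0.238, 322.161], [-0.327, -0.661, 0.676, 770.647], [-0.006, 0.716, 0.698, 791.743], [0.0, 0.0, 0.0, 1.0]]
65.70646984690485 [[0.4, 0.869, 0.29, 274.146], [-0.916, 0.381, 0.123, -425.331], [-0.003, -0.315, 0.949, 375.41], [0.0, 0.0, 0.0, 1.0]]
{'time': 0.15, 'qpos': array([-1.15899206e+00,  2.41204389e-01,  4.04530100e-03,  1.33521528e+00,
       -1.11402507e-05,  1.57082271e+00]), 'qd': array([-0.0008997 , -0.00331063,  0.00164904, -0.00061584,  0.00159394,
        0.00113106]), 'tau': array([ 2.49423147e-04, -3.72634828e+01,  2.52638125e+01,  1.23745765e-02,
       -2.82712631e-05,  1.82710551e-05]), 'position': array([ 199.93672104, -457.76210132,  230.63965829]), 'ee_rot': array([-3.07373118e+00, -6.41943736e-01,  5.23693372e-04]), 'wrist_force': array([-0.5238884 ,  0.4046883 , -0.10612482]), 'ft_torque': array([-0.07437419, -0.04847331,  0.01845508]), 'grip_force': 0.0, 'finger_gap': 1.0019377682701536} 18.700000000000003
```

View pics/all.png

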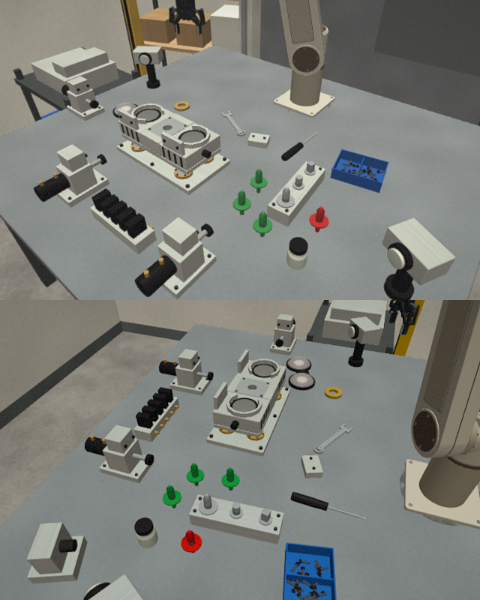

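The picture holds the scene view on top and the side view below. The rack with three grey pins is at scene (~(395,245) full-res) and side (~(315,285)). The nest is at scene (~(225,175)) and side (~(335,130)). I'll enlarge both.

Run:
```python
from h import *
s=load('scene0')['frame'];t=load('side0')['frame']
c=lambda f,u,v,w,h,k:cv2.resize(f[v:v+h,u:u+w],None,fx=k,fy=k,interpolation=cv2.INTER_CUBIC)
cv2.imwrite('pics/crop1.png',np.vstack([np.hstack([c(s,340,195,133,100,3),c(t,240,240,133,100,3)]),np.hstack([c(s,150,130,133,100,3),c(t,270,70,133,100,3)])]))
```

```text
(no output)
```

View pics/crop1.png

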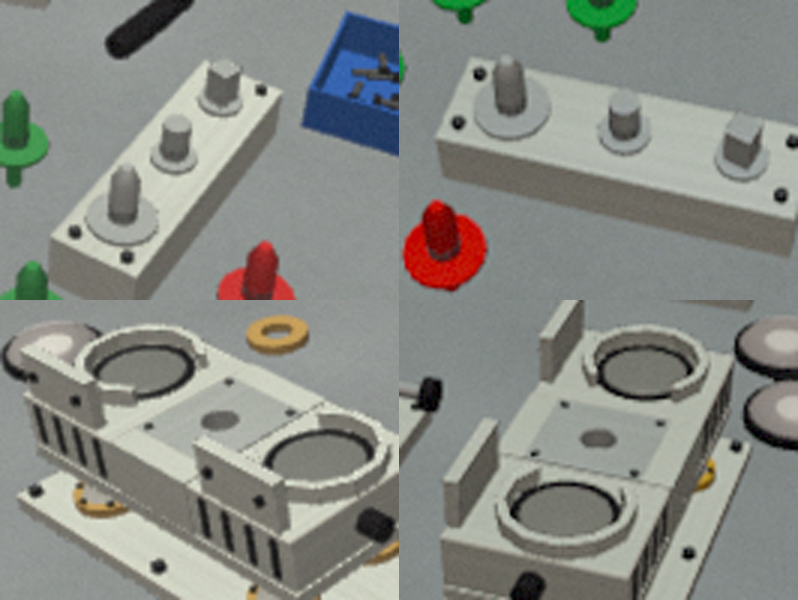

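The pin meant is the grey one with the cone nose and the wide 50 mm collar, at scene (381,260) and side (277,268). It hangs in an end hole of the rack. The middle one is flat-topped, the far one is square, and the green and red ones are decoys. The window is at scene (223.5,170) and side (336.3,116).

```bash
cat >> h.py <<'E'
def tri(rs):
    A=0;b=0
    for o,r,_ in rs:
        r=r/np.linalg.norm(r); P=np.eye(3)-np.outer(r,r); A=A+P; b=b+P@o
    p=np.linalg.solve(A,b); return p,[round(float(np.linalg.norm(np.cross(p-o,r/np.linalg.norm(r)))),2) for o,r,_ in rs]
E
python3 - <<'E'
from h import *
s=load('scene0');t=load('side0')
for n,a,b in [('nose',(381.5,251),(276.2,259.5)),('collar',(380.7,267),(277.5,275.6)),('flat collar',(340+173/3,195+157/3),(240+225/3,240+131/3)),('sq collar',(340+220/3,195+102/3),(240+342/3,240+157/3)),('win',(223.3,170),(336.3,116)),
 ('scr1',(150+149/3,130+126/3),(270+236/3,70+150/3)),('scr2',(150+229/3,130+81/3),(270+166/3,70+104/3)),('scr3',(150+291/3,130+112/3),(270+261/3,70+110/3))]:
    p,e=tri([ray(s,*a),ray(t,*b)]); print(n,p.round(1),e,depthpt(s,*a).round(1),depthpt(t,*b).round(1))
E
```

```text
nose [581.5 286.5  93.9] [2.2, 2.2] [586.2 290.8  97.5] [579.3 288.3 100.3]
collar [580.9 288.6  48.6] [1.12, 1.12] [590.5 294.9  58.9] [577.6 293.7  58.5]
flat collar [506.9 282.9  47.2] [1.95, 1.95] [516.1 289.1  55.4] [503.8 289.   60. ]
sq collar [431.9 277.6  46.3] [2.35, 2.35] [444.8 285.4  56.7] [429.4 285.8  63. ]
win [ 604.7 -151.7  119.9] [2.42, 2.42] [ 594.1 -164.8  106.4] [ 609.1 -168.   111. ]
scr1 [ 598.5 -254.6   55.2] [9.84, 9.84] [ 646.3 -187.4  118.5] [ 570.2 -143.6  124.1]
scr2 [ 619.3 -111.9  176.8] [0.39, 0.39] [ 562.6 -186.3  120. ] [ 644.5 -187.2  124.8]
scr3 [ 556.1 -133.1  138.9] [28.62, 28.62] [ 560.7 -114.8  117.3] [ 567.5 -207.9  122.2]
```

Fingers closing along world x (yaw +70°) suits both the rack and the nest. I'll go over the nest first, to measure the window with the wrist camera.

Request:
apply_moves --steps '[[[-0.5,0.04,0.03,0.04,0.02],[-0.5,0.4,0.29,0.08,0.195],[-0.5,0.4,0.29,0.08,0.195],[-0.5,0.4,0.29,0.08,0.195],[-0.5,0.4,0.29,0.08,0.195]]]' --squeeze 40

```text
time: 0.65
position: [393.7, -316.9, 283.9]
ee_rot: [-2.642, -1.699, 0.0]
wrist_force: [0.5, -1.3, 0.1]
finger_gap: 0.751
grip_force: 0.0
```

Run:
```python
from h import *
m=monitor.sense();print(m['time'],m['position'],m['ee_rot'],m['finger_gap'])
```

```text
0.65 [ 393.67043685 -316.8940878   283.93529786] [-2.64210755e+00 -1.69940114e+00  1.62097950e-04] 0.7513410847806445
```

Request:
apply_moves --steps '[[[-0.5,0.2,0.15,0.03,0.08],[-0.5,0.2,0.15,0.03,0.08],[-0.5,0.2,0.15,0.03,0.08],[-0.5,0.2,0.15,0.03,0.08],[-0.5,0.2,0.15,0.03,0.08]]]'

```text
time: 1.15
position: [592.3, -167.8, 313.5]
ee_rot: [-2.142, -2.298, 0.001]
wrist_force: [1.3, -0.8, 0.7]
finger_gap: 0.749
grip_force: 0.0
```

Request:
apply_moves --steps '[[[-0.5,0,0,0,0],[-0.5,0,0,0,0],[-0.5,0,0,0,0],[-0.5,0,0,0,0],[-0.5,0,0,0,0]]]'

```text
time: 1.65
position: [590.1, -170.5, 314.2]
ee_rot: [2.145, 2.294, 0.0]
wrist_force: [0.1, -0.2, 0.3]
finger_gap: 0.751
grip_force: 0.0
```

Run:
```python
from h import *
d=grab('wrist','w1'); print(d['cx'],d['cy'],d['extrinsics'].round(3).tolist())
```

```text
318.32207686534633 197.5122207733612 [[0.998, -0.064, -0.02, 584.828], [0.067, 0.947, 0.313, -89.638], [-0.001, -0.313, 0.95, 459.104], [0.0, 0.0, 0.0, 1.0]]
```

Request:
apply_moves --steps '[[[-0.5,0,0.05,0,0],[-0.5,-0.01,0.1,0,0],[-0.5,-0.01,0.1,0,0],[-0.5,-0.01,0.1,0,0],[-0.5,-0.01,0.1,0,0]]]'

```text
time: 2.2
position: [581.0, -70.3, 314.0]
ee_rot: [2.144, 2.295, 0.0]
wrist_force: [-0.3, 0.0, 0.4]
finger_gap: 0.749
grip_force: 0.0
```

Run:
```python
from h import *
d=grab('wrist','w2'); print(d['extrinsics'].round(3).tolist())
a=load('w1')['frame']
cv2.imwrite('pics/w12.png',np.vstack([a[50:350,:],d['frame'][50:350,:]]))
```

```text
[[0.998, -0.065, -0.021, 575.619], [0.068, 0.947, 0.313, 10.593], [-0.001, -0.314, 0.949, 458.886], [0.0, 0.0, 0.0, 1.0]]
```

View pics/w12.png

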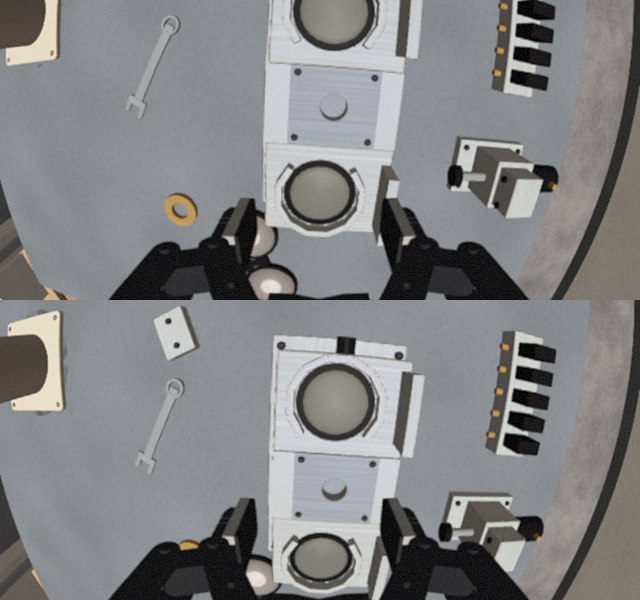

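The wrist views show the window near (333,156) full-res in w1 and near (334,240) in w2 (300 for the stack, less 50). I'll enlarge both for the rim.

Run:
```python
from h import *
a=load('w1')['frame'];b=load('w2')['frame']
c=lambda f,u,v,w,h,k:cv2.resize(f[v:v+h,u:u+w],None,fx=k,fy=k,interpolation=cv2.INTER_CUBIC)
cv2.imwrite('pics/win.png',np.hstack([c(a,283,106,100,100,4),c(b,283,190,100,100,4)]))
```

```text
(no output)
```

View pics/win.png

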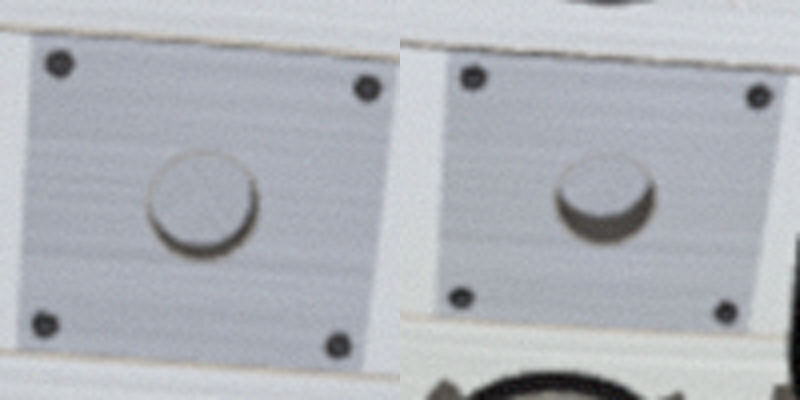

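Request:
apply_moves --steps '[[[-0.5,0,0.05,0,0],[-0.5,0,0.1,0,0],[-0.5,0,0.15,-0.02,0],[-0.5,0,0.2,-0.04,0],[-0.5,0,0.24,-0.06,0]]]'

```text
time: 2.75
position: [582.1, 168.8, 254.6]
ee_rot: [2.145, 2.293, 0.002]
wrist_force: [1.0, -0.1, -0.7]
finger_gap: 0.752
grip_force: 0.0
```

Run:
```python
from h import *
d=grab('wrist','w3'); print(d['extrinsics'].round(3).tolist())
```

```text
[[0.998, -0.063, -0.021, 576.582], [0.067, 0.948, 0.312, 249.607], [0.001, -0.313, 0.95, 399.494], [0.0, 0.0, 0.0, 1.0]]
```

Rim centre is at (333.4,156.9) in w1 and (334.0,239.2) in w2.

Run:
```python
from h import *
a=load('w1');b=load('w2');s=load('scene0');t=load('side0')
A=lambda x,y:(283+(x+.5)/4-.5,106+(y+.5)/4-.5);B=lambda x,y:(283+(x+.5)/4-.5,190+(y+.5)/4-.5)
P=[]
for n,p,q in [('win',(203,205),(205.5,198.5)),('s1',(59,63),(73,77)),('s2',(367,88),(359,96)),('s3',(338,347),(325,313)),('s4',(44,325),(60,298))]:
    x,e=tri([ray(a,*A(*p),True),ray(b,*B(*q),True)]);P.append(x);print(n,x.round(1),e,onplane(a,*A(*p),120,True).round(1),onplane(b,*B(*q),120,True).round(1))
print(np.mean(P[1:],0))
print('all4',tri([ray(a,*A(203,205),True),ray(b,*B(205.5,198.5),True),ray(s,223.3,170),ray(t,336.3,116)]))
for d,p in((s,(223.3,170)),(t,(336.3,116))):print(onplane(d,*p,120))
f=load('w3')['frame'];cv2.imwrite('pics/w3v.png',f)
# predicted pin pixel region
d=load('w3');E=np.linalg.inv(d['extrinsics'])
for z in(50,96):
    c=E@np.array([581,287.5,z,1]);th=np.arctan2(np.hypot(c[0],c[1]),-c[2]);r=th*200/np.tan(np.radians(float(d['fovy']))/2);k=r/np.hypot(c[0],c[1]);print(z,float(d['cx'])+c[0]*k,float(d['cy'])-c[1]*k)
```

```text
win [ 605.5 -152.5  121.4] [0.05, 0.05] [ 605.6 -152.7  120. ] [ 605.7 -153.1  120. ]
s1 [ 563.7 -115.6  122.4] [0.08, 0.08] [ 563.5 -115.8  120. ] [ 563.7 -116.5  120. ]
s2 [ 647.9 -116.1  121.9] [0.05, 0.05] [ 648.2 -116.3  120. ] [ 648.4 -116.8  120. ]
s3 [ 647.5 -190.8  121.6] [0.14, 0.14] [ 647.9 -191.3  120. ] [ 647.7 -191.8  120. ]
s4 [ 563.2 -189.6  123.1] [0.05, 0.05] [ 563.  -190.5  120. ] [ 563.  -191.4  120. ]
[ 605.56903033 -153.01695613  122.25929926]
all4 (array([ 605.18354005, -152.59447272,  119.65971473]), [0.44, 0.82, 2.88, 2.09])
[ 606.77696352 -147.66527939  120.        ]
[ 605.36730598 -155.6377464   120.        ]
50 324.4209071948227 65.81439882506416
96 325.37787476640705 60.848449501488034
```

View pics/w3v.png

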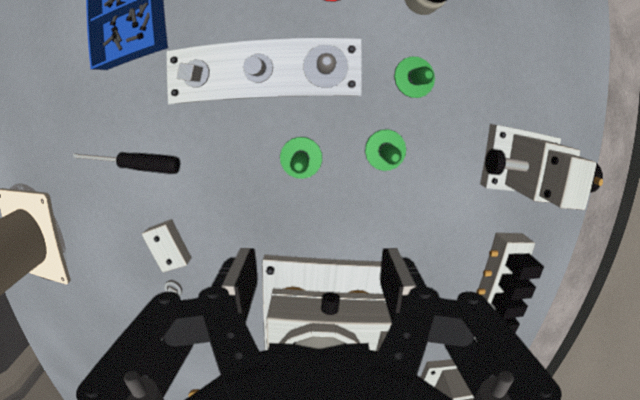

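In w3 the pin is at the right end of the rack: collar centre (325.5,66.5), nose (326,61). The decoys are apart from it. I'll take one closer view.

Request:
apply_moves --steps '[[[-0.5,0,0.04,0,0],[-0.5,0,0.08,0,0],[-0.5,0,0.08,0,0],[-0.5,0,0.08,0,0],[-0.5,0,0.08,0,0]]]'

```text
time: 3.3
position: [581.6, 246.7, 254.5]
ee_rot: [2.145, 2.295, -0.001]
wrist_force: [-0.2, -0.8, -0.4]
finger_gap: 0.752
grip_force: 0.0
```

Run:
```python
from h import *
d=grab('wrist','w4')
def px(d,p):
    c=np.linalg.inv(d['extrinsics'])@np.array([*p,1]);th=np.arctan2(np.hypot(c[0],c[1]),-c[2]);r=th*200/np.tan(np.radians(float(d['fovy']))/2);k=r/np.hypot(c[0],c[1]);return float(d['cx'])+c[0]*k,float(d['cy'])-c[1]*k
print(px(d,(581,287.5,50)))
u,v=[int(x)-40 for x in px(d,(581,287.5,50))]
a=load('w3')['frame']
c=lambda f,u,v:cv2.resize(f[v:v+80,u:u+80],None,fx=5,fy=5,interpolation=cv2.INTER_CUBIC)
print(u,v);cv2.imwrite('pics/pin.png',np.hstack([c(a,284,25),c(d['frame'],u,v)]))
```

```text
(np.float64(320.4552866644258), np.float64(134.30111005164258))
280 94
```

View pics/pin.png

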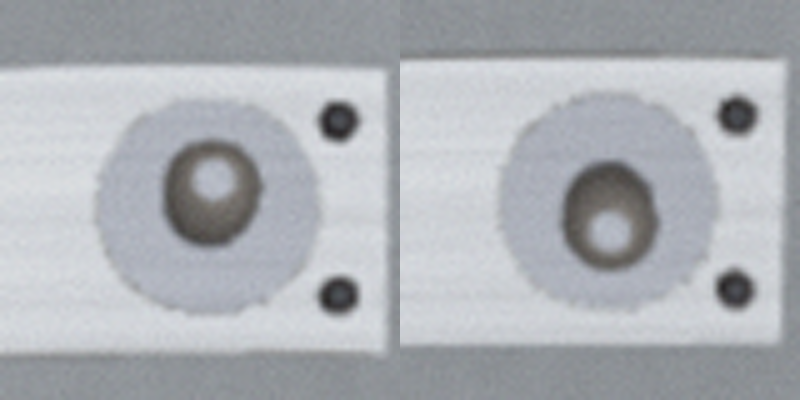

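Run:
```python
from h import *
a=load('w3');b=load('w4')
A=lambda x,y:(284+(x+.5)/5-.5,25+(y+.5)/5-.5);B=lambda x,y:(280+(x+.5)/5-.5,94+(y+.5)/5-.5)
for n,p,q,h in [('collar',(208.5,206),(208,199),50),('nose',(213,178),(208,231),96)]:
    x,e=tri([ray(a,*A(*p),True),ray(b,*B(*q),True)]);print(n,x.round(1),e,onplane(a,*A(*p),h,True).round(1),onplane(b,*B(*q),h,True).round(1))
m=monitor.sense();print(m['position'],m['ee_rot'])
```

```text
collar [581.9 288.1  45.5] [0.1, 0.1] [582.  287.6  50. ] [581.8 288.6  50. ]
nose [581.6 287.8  99.2] [0.12, 0.12] [581.7 288.2  96. ] [581.5 287.4  96. ]
[581.64433808 246.58141313 254.72115337] [ 2.14590355e+00  2.29418316e+00 -6.03770645e-04]
```

Request:
apply_moves --steps '[[[-0.5,0,0.04,-0.02,0],[-0.5,0,0.0414,-0.06,0],[-0.5,0,0.0414,-0.1,0],[-0.5,0,0.0414,-0.14,0],[-0.5,0,0.0414,-0.17,0]]]'

```text
time: 3.85
position: [580.5, 287.6, 82.3]
ee_rot: [-2.145, -2.294, 0.004]
wrist_force: [0.3, -0.0, 0.7]
finger_gap: 0.751
grip_force: 0.0
```

Request:
apply_moves --steps '[[[-0.5,0,0,-0.01,0],[-0.5,0,0,-0.02,0],[-0.5,0,0,-0.028,0],[-0.5,0,0,-0.031,0],[-0.5,0,0,-0.031,0]]]'

```text
time: 4.35
position: [581.7, 290.0, 54.5]
ee_rot: [2.143, 2.297, 0.002]
wrist_force: [0.0, -0.7, -0.1]
finger_gap: 0.749
grip_force: 0.0
```

Request:
apply_moves --steps '[[[0,0,0,0,0],[0.3,0,0,0,0],[1,0,0,0,0],[1,0,0,0,0],[1,0,0,0,0]]]' --squeeze 40

```text
time: 4.85
position: [581.6, 290.2, 54.6]
ee_rot: [2.143, 2.297, 0.002]
wrist_force: [-0.7, 0.4, 4.3]
finger_gap: 0.217
grip_force: 39.5
```

Request:
apply_moves --steps '[[[1,0,0,0,0],[1,0,0,0,0],[1,0,0,0,0],[1,0,0,0,0],[1,0,0,0,0]]]' --squeeze 60

```text
time: 5.35
position: [581.6, 290.2, 54.6]
ee_rot: [2.143, 2.297, 0.002]
wrist_force: [0.5, -0.2, 5.1]
finger_gap: 0.213
grip_force: 58.5
```

Request:
apply_moves --steps '[[[1,0,0,0.01,0],[1,0,0,0.03,0],[1,0,0,0.06,0],[1,0,0,0.1,0],[1,0,0,0.14,0]]]'

```text
time: 5.85
position: [579.9, 289.3, 193.5]
ee_rot: [-2.142, -2.296, 0.006]
wrist_force: [0.1, 1.2, -2.4]
finger_gap: 0.211
grip_force: 59.4
```

Request:
apply_moves --steps '[[[1,0,-0.02,0.03,0],[1,0,-0.06,0.04,0],[1,0,-0.1,0.04,0],[1,0,-0.14,0.04,0],[1,0,-0.18,0.04,0]]]'

```text
time: 6.35
position: [580.1, 108.4, 233.1]
ee_rot: [-2.142, -2.297, 0.003]
wrist_force: [0.8, -0.1, -2.6]
finger_gap: 0.212
grip_force: 59.4
```

Request:
apply_moves --steps '[[[1,0,-0.04,0,0],[1,0.01,-0.08,0,0],[1,0.02,-0.12,0,0],[1,0.024,-0.16,0,0],[1,0.024,-0.2,0,0]]]'

```text
time: 6.85
position: [604.6, -91.6, 232.7]
ee_rot: [-2.142, -2.296, 0.002]
wrist_force: [1.0, -0.3, -3.1]
finger_gap: 0.214
grip_force: 59.4
```

Request:
apply_moves --steps '[[[1,0,-0.03,0,0],[1,0,-0.05,0,0],[1,0,-0.061,0,0],[1,0,-0.061,0,0],[1,0,-0.061,0,0]]]'

```text
time: 7.35
position: [604.9, -150.2, 233.3]
ee_rot: [-2.142, -2.297, -0.0]
wrist_force: [-0.5, -0.0, -2.9]
finger_gap: 0.218
grip_force: 59.4
```

Run:
```python
from h import *
m=monitor.sense();print({k:np.round(m[k],4) for k in('time','position','ee_rot','wrist_force','finger_gap')})
w=grab('wrist','w5')['frame'];s=grab('scene','s5')['frame'];t=grab('side','t5')['frame']
c=lambda f,u,v,w,h,k:cv2.resize(f[v:v+h,u:u+w],None,fx=k,fy=k,interpolation=cv2.INTER_CUBIC)
cv2.imwrite('pics/held.png',np.vstack([np.hstack([c(s,173,85,100,75,4),c(t,286,35,100,75,4)]),c(w,220,200,200,75,4)]))
```

```text
{'time': np.float64(7.35), 'position': array([ 604.8713, -150.2405,  233.3034]), 'ee_rot': array([-2.1416e+00, -2.2965e+00, -1.0000e-04]), 'wrist_force': array([-0.5316, -0.0369, -2.8615]), 'finger_gap': np.float64(0.2179)}
```

View pics/held.png

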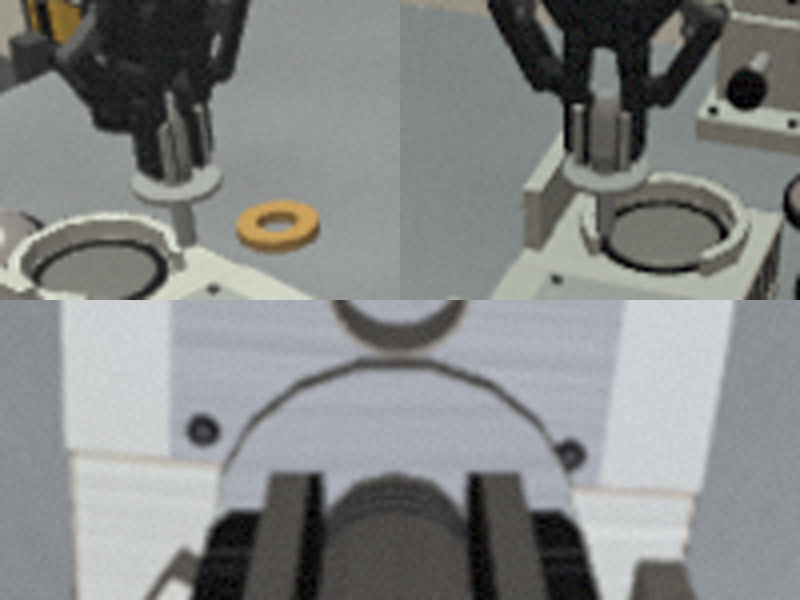

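Run:
```python
from h import *
s=load('s5');t=load('t5');w=load('w5')
S=lambda x,y:ray(s,173+(x+.5)/4-.5,85+(y+.5)/4-.5);T=lambda x,y:ray(t,286+(x+.5)/4-.5,35+(y+.5)/4-.5)
for n,a,b in(('tip',(190,244),(206,236)),('collar',(177,181),(205.5,170)),('window',((223.3-173)*4+1.5,(170-85)*4+1.5),((336.3-286)*4+1.5,(116-35)*4+1.5))):
    p,e=tri([S(*a),T(*b)]);print(n,p.round(1),e)
# collar top front edge etc in wrist: collar left/right extremes
for z in(225,230,235):
  print([onplane(w,220+(x+.5)/4-.5,200+(y+.5)/4-.5,z,True).round(1).tolist() for x,y in((398,55),(225,165),(575,165))])
```

```text
tip [ 603.1 -150.1  185.9] [1.24, 1.24]
collar [ 604.6 -150.9  228. ] [1.92, 1.92]
window [ 604.7 -151.7  119.9] [2.42, 2.42]
[[603.8, -128.7, 225.0], [581.0, -146.7, 225.0], [629.4, -143.3, 225.0]]
[[603.6, -126.7, 230.0], [581.6, -144.2, 230.0], [628.4, -140.9, 230.0]]
[[603.5, -124.8, 235.0], [582.2, -141.7, 235.0], [627.4, -138.5, 235.0]]
```

The pin is held upright. Its axis is at about TCP + (0.1, −2.1) and its tip at about TCP z − 47.6. I'll go down into the window, starting at the +x side of a 6 mm circle.

Request:
apply_moves --steps '[[[1,0.003,0,-0.01,0],[1,0.0065,-0.0005,-0.03,0],[1,0.0065,-0.0005,-0.045,0],[1,0.0065,-0.0005,-0.055,0],[1,0.0065,-0.0005,-0.06,0]]]'

```text
time: 8.0
position: [611.0, -150.9, 171.9]
ee_rot: [-2.141, -2.296, 0.002]
wrist_force: [1.0, 0.2, -3.0]
finger_gap: 0.211
grip_force: 59.4
```

Request:
apply_moves --steps '[[[1,0,0,-0.006,0],[1,0,0,-0.012,0],[1,0,0,-0.017,0],[1,0,0,-0.021,0],[1,0,0,-0.021,0]]]'

```text
time: 8.5
position: [611.3, -151.6, 152.1]
ee_rot: [-2.143, -2.296, 0.001]
wrist_force: [-0.6, -0.1, -2.5]
finger_gap: 0.218
grip_force: 59.4
```

Request:
apply_moves --steps '[[[1,0,0,-0.0005,0],[1,0,0,-0.001,0],[1,0,0,-0.0015,0],[1,0,0,-0.002,0],[1,0,0,-0.002,0]]]'

```text
time: 9.0
position: [611.6, -151.6, 150.7]
ee_rot: [2.143, 2.297, -0.0]
wrist_force: [-0.9, 0.0, -2.5]
finger_gap: 0.213
grip_force: 59.4
```

Request:
apply_moves --steps '[[[1,0,0.0005,-0.0003,0],[1,0,0.0005,-0.0006,0],[1,0,0.0005,-0.001,0],[1,0,0.0005,-0.0015,0],[1,0,0.0005,-0.0015,0]]]'

```text
time: 9.5
position: [611.5, -151.1, 149.1]
ee_rot: [-2.143, -2.297, 0.0]
wrist_force: [-0.5, 0.5, -2.5]
finger_gap: 0.213
grip_force: 59.4
```

Request:
apply_moves --steps '[[[1,0,0,-0.0003,0],[1,0,0,-0.0006,0],[1,0,0,-0.0008,0],[1,0,0,-0.001,0],[1,0,0,-0.001,0]]]'

```text
time: 10.0
position: [611.6, -151.1, 148.1]
ee_rot: [-2.143, -2.297, 0.0]
wrist_force: [-0.3, 0.0, -2.6]
finger_gap: 0.215
grip_force: 59.4
```

Request:
apply_moves --steps '[[[1,0,0,-0.0002,0],[1,0,0,-0.0004,0],[1,0,0,-0.0006,0],[1,0,0,-0.0006,0],[1,0,0,-0.0006,0]]]'

```text
time: 10.5
position: [611.6, -151.1, 147.6]
ee_rot: [-2.143, -2.297, 0.0]
wrist_force: [-0.1, 0.3, -1.7]
finger_gap: 0.215
grip_force: 59.5
```

Request:
apply_moves --steps '[[[1,0,0,-0.0002,0],[1,0,0,-0.0004,0],[1,0,0,-0.0006,0],[1,0,0,-0.0006,0],[1,0,0,-0.0006,0]]]'

```text
time: 11.0
position: [611.7, -151.1, 147.5]
ee_rot: [2.143, 2.297, 0.0]
wrist_force: [-2.0, 0.2, 2.2]
finger_gap: 0.215
grip_force: 60.0
```

Contact is at TCP z of about 147.6, as predicted, with a stiffness of about 7 N/mm. I'll sweep the 6 mm circle with a push of about 8 N.

Request:
apply_moves --steps '[[[1,-0.0001,0.0004,-0.0002,0],[1,-0.0001,0.0008,-0.0004,0],[1,-0.0002,0.0012,-0.0004,0],[1,-0.0003,0.0016,-0.0004,0],[1,-0.0004,0.0019,-0.0004,0]]]'

```text
time: 11.5
position: [611.7, -150.5, 147.5]
ee_rot: [2.142, 2.294, -0.001]
wrist_force: [-0.9, -2.9, 4.5]
finger_gap: 0.213
grip_force: 60.3
```

Request:
apply_moves --steps '[[[1,-0.0001,0.0003,0,0],[1,-0.0002,0.0006,0,0],[1,-0.0004,0.0009,0,0],[1,-0.0005,0.0012,0,0],[1,-0.0006,0.0015,0,0]]]'

```text
time: 12.0
position: [611.6, -149.1, 147.5]
ee_rot: [2.141, 2.293, -0.0]
wrist_force: [0.3, -4.7, 5.0]
finger_gap: 0.215
grip_force: 60.3
```

Request:
apply_moves --steps '[[[1,-0.0002,0.0003,0,0],[1,-0.0004,0.0006,0,0],[1,-0.0006,0.0009,0,0],[1,-0.0008,0.0012,0,0],[1,-0.001,0.0014,0,0]]]'

```text
time: 12.5
position: [611.1, -147.1, 147.5]
ee_rot: [2.141, 2.294, 0.002]
wrist_force: [1.7, -4.1, 5.7]
finger_gap: 0.215
grip_force: 60.2
```

Request:
apply_moves --steps '[[[1,-0.0002,0.0003,0,0],[1,-0.0004,0.0006,0,0],[1,-0.0006,0.0008,0,0],[1,-0.0008,0.001,0,0],[1,-0.0011,0.0012,0,0]]]'

```text
time: 13.0
position: [610.2, -145.6, 147.5]
ee_rot: [2.141, 2.294, 0.003]
wrist_force: [1.8, -3.8, 6.1]
finger_gap: 0.213
grip_force: 60.2
```

Request:
apply_moves --steps '[[[1,-0.0003,0.0001,0,0],[1,-0.0007,0.0001,0,0],[1,-0.001,0.0001,0,0],[1,-0.0013,0.0001,0,0],[1,-0.0016,0.0001,0,0]]]'

```text
time: 13.5
position: [608.8, -144.7, 147.5]
ee_rot: [2.14, 2.295, 0.005]
wrist_force: [3.8, -2.0, 6.1]
finger_gap: 0.213
grip_force: 60.2
```

Request:
apply_moves --steps '[[[1,-0.0003,0,0,0],[1,-0.0007,0.0001,0,0],[1,-0.001,0.0001,0,0],[1,-0.0013,0.0001,0,0],[1,-0.0016,0.0001,0,0]]]'

```text
time: 14.0
position: [607.4, -144.3, 147.5]
ee_rot: [2.14, 2.296, 0.006]
wrist_force: [3.9, -1.5, 4.4]
finger_gap: 0.217
grip_force: 60.2
```

Request:
apply_moves --steps '[[[1,-0.0003,-0.0001,0,0],[1,-0.0007,-0.0002,0,0],[1,-0.001,-0.0003,0,0],[1,-0.0013,-0.0004,0,0],[1,-0.0016,-0.0005,0,0]]]'

```text
time: 14.5
position: [605.8, -144.2, 147.5]
ee_rot: [2.14, 2.297, 0.008]
wrist_force: [4.5, 0.2, 5.1]
finger_gap: 0.218
grip_force: 60.3
```

Request:
apply_moves --steps '[[[1,-0.0003,-0.0001,0,0],[1,-0.0006,-0.0002,0,0],[1,-0.0009,-0.0003,0,0],[1,-0.0012,-0.0004,0,0],[1,-0.0015,-0.0006,0,0]]]'

```text
time: 15.0
position: [604.4, -144.4, 147.5]
ee_rot: [2.14, 2.297, 0.009]
wrist_force: [4.6, 0.1, 5.8]
finger_gap: 0.209
grip_force: 60.3
```

Request:
apply_moves --steps '[[[1,-0.0003,-0.0002,0,0],[1,-0.0006,-0.0004,0,0],[1,-0.0009,-0.0006,0,0],[1,-0.0012,-0.0008,0,0],[1,-0.0014,-0.0011,0,0]]]'

```text
time: 15.5
position: [603.0, -145.1, 147.5]
ee_rot: [2.14, 2.298, 0.01]
wrist_force: [4.2, 1.1, 4.8]
finger_gap: 0.212
grip_force: 60.3
```

Request:
apply_moves --steps '[[[1,-0.0002,-0.0003,0,0],[1,-0.0005,-0.0006,0,0],[1,-0.0007,-0.0008,0,0],[1,-0.001,-0.001,0,0],[1,-0.0012,-0.0013,0,0]]]'

```text
time: 16.0
position: [601.7, -145.9, 147.5]
ee_rot: [2.141, 2.299, 0.01]
wrist_force: [4.0, 2.7, 6.2]
finger_gap: 0.213
grip_force: 60.4
```

Request:
apply_moves --steps '[[[1,-0.0002,-0.0003,0,0],[1,-0.0004,-0.0006,0,0],[1,-0.0006,-0.0009,0,0],[1,-0.0008,-0.0012,0,0],[1,-0.001,-0.0014,0,0]]]'

```text
time: 16.5
position: [600.6, -146.9, 147.5]
ee_rot: [-2.14, -2.299, -0.011]
wrist_force: [3.0, 3.0, 6.0]
finger_gap: 0.215
grip_force: 60.4
```

Request:
apply_moves --steps '[[[1,-0.0001,-0.0003,0,0],[1,-0.0002,-0.0006,0,0],[1,-0.0003,-0.0009,0,0],[1,-0.0004,-0.0012,0,0],[1,-0.0006,-0.0015,0,0]]]'

```text
time: 17.0
position: [599.8, -148.0, 147.4]
ee_rot: [-2.139, -2.299, -0.012]
wrist_force: [3.6, 4.3, 5.5]
finger_gap: 0.216
grip_force: 60.4
```

Request:
apply_moves --steps '[[[1,0,-0.0003,0,0],[1,-0.0001,-0.0006,0,0],[1,-0.0001,-0.001,0,0],[1,-0.0001,-0.0013,0,0],[1,-0.0001,-0.0016,0,0]]]'

```text
time: 17.5
position: [599.3, -149.2, 147.4]
ee_rot: [-2.138, -2.298, -0.012]
wrist_force: [2.5, 5.8, 6.2]
finger_gap: 0.216
grip_force: 60.5
```

Request:
apply_moves --steps '[[[1,0,-0.0003,0,0],[1,0.0001,-0.0006,0,0],[1,0.0001,-0.001,0,0],[1,0.0002,-0.0013,0,0],[1,0.0002,-0.0016,0,0]]]'

```text
time: 18.0
position: [599.2, -150.3, 147.4]
ee_rot: [-2.137, -2.298, -0.012]
wrist_force: [1.1, 5.5, 8.0]
finger_gap: 0.213
grip_force: 60.6
```

Request:
apply_moves --steps '[[[1,0.0001,-0.0003,0.0001,0],[1,0.0001,-0.0006,0.0002,0],[1,0.0002,-0.001,0.0002,0],[1,0.0003,-0.0013,0.0002,0],[1,0.0004,-0.0016,0.0002,0]]]'

```text
time: 18.5
position: [599.0, -151.8, 147.3]
ee_rot: [-2.137, -2.297, -0.011]
wrist_force: [0.7, 7.3, 8.0]
finger_gap: 0.218
grip_force: 60.5
```

Request:
apply_moves --steps '[[[1,0.0001,-0.0003,0,0],[1,0.0002,-0.0006,0,0],[1,0.0003,-0.0009,0,0],[1,0.0005,-0.0012,0,0],[1,0.0007,-0.0015,0,0]]]'

```text
time: 19.0
position: [599.1, -152.9, 147.2]
ee_rot: [-2.135, -2.296, -0.011]
wrist_force: [-0.4, 7.7, 8.7]
finger_gap: 0.211
grip_force: 60.6
```

Run:
```python
from h import *
m=monitor.sense();print({k:np.round(m[k],4) for k in('position','ee_rot','wrist_force','ft_torque')})
w=grab('wrist','w6')['frame'];s=grab('scene','s6')['frame'];t=grab('side','t6')['frame']
c=lambda f,u,v,w,h,k:cv2.resize(f[v:v+h,u:u+w],None,fx=k,fy=k,interpolation=cv2.INTER_CUBIC)
cv2.imwrite('pics/held2.png',np.vstack([np.hstack([c(s,173,105,100,75,4),c(t,286,55,100,75,4)]),c(w,220,200,200,75,4)]))
```

```text
{'position': array([ 599.1172, -152.8674,  147.2243]), 'ee_rot': array([-2.1355, -2.2957, -0.0106]), 'wrist_force': array([-0.4355,  7.657 ,  8.7455]), 'ft_torque': array([ 1.9329,  0.1805, -0.0105])}
```

View pics/held2.png

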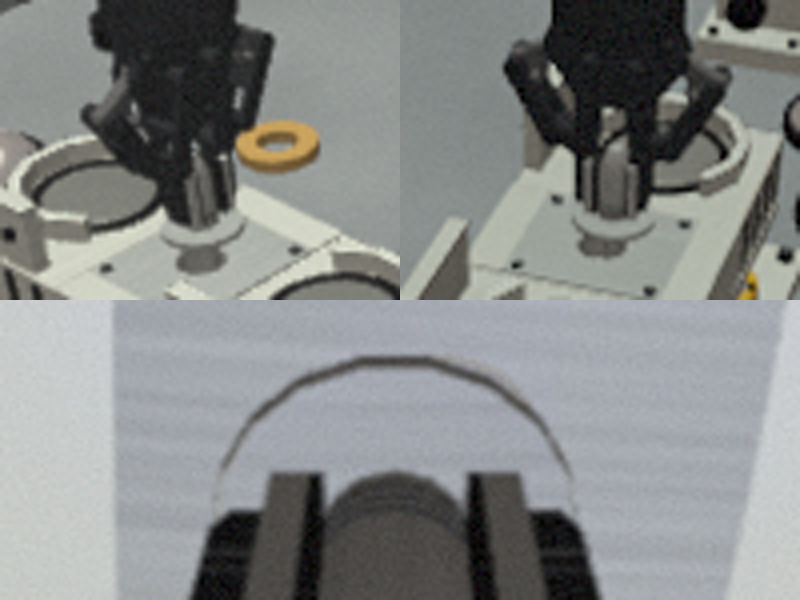

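The wrist view shows the pin unchanged in the grip (collar edge still at (398,355)), so there is no tilt. I'll carry on sweeping with a slightly lighter push.

Request:
apply_moves --steps '[[[1,0.0003,-0.0002,0.0001,0],[1,0.0006,-0.0004,0.0003,0],[1,0.0009,-0.0006,0.0003,0],[1,0.0012,-0.0008,0.0003,0],[1,0.0015,-0.001,0.0003,0]]]'

```text
time: 19.65
position: [599.6, -154.2, 147.0]
ee_rot: [-2.135, -2.294, -0.007]
wrist_force: [-1.8, 5.1, 7.5]
finger_gap: 0.215
grip_force: 60.6
```

Request:
apply_moves --steps '[[[1,0.0003,-0.0002,0,0],[1,0.0006,-0.0005,0,0],[1,0.0008,-0.0007,0,0],[1,0.0011,-0.0009,0,0],[1,0.0014,-0.0011,0,0]]]'

```text
time: 20.15
position: [600.7, -157.4, 145.4]
ee_rot: [-2.137, -2.294, -0.001]
wrist_force: [-1.6, 6.0, -0.5]
finger_gap: 0.211
grip_force: 59.7
```

The tip has dropped in: z fell 2 mm and the push vanished, with the wall reaction at +y. I'll relax toward +y and feed down gently.

Request:
apply_moves --steps '[[[1,0,0.0003,0,0],[1,-0.0001,0.0006,0,0],[1,-0.0001,0.0008,-0.0003,0],[1,-0.0002,0.0008,-0.0006,0],[1,-0.0002,0.0008,-0.001,0]]]'

```text
time: 20.65
position: [600.9, -157.1, 145.0]
ee_rot: [-2.139, -2.294, -0.002]
wrist_force: [0.0, 5.3, 1.5]
finger_gap: 0.214
grip_force: 59.8
```

Request:
apply_moves --steps '[[[1,0,0.0003,0,0],[1,0,0.0006,0,0],[1,0,0.0008,0,0],[1,0,0.0008,-0.0003,0],[1,0,0.0008,-0.0005,0]]]'

```text
time: 21.15
position: [600.9, -157.1, 144.9]
ee_rot: [-2.14, -2.295, -0.0]
wrist_force: [-1.5, 5.3, 1.0]
finger_gap: 0.211
grip_force: 59.8
```

Request:
apply_moves --steps '[[[1,0,0.0004,0,0],[1,0,0.0008,0,0],[1,0,0.0012,0,0],[1,0,0.0012,-0.0003,0],[1,0,0.0012,-0.0006,0]]]'

```text
time: 21.65
position: [601.2, -156.7, 144.7]
ee_rot: [-2.142, -2.296, 0.001]
wrist_force: [-2.8, 4.8, 0.9]
finger_gap: 0.214
grip_force: 59.8
```

Request:
apply_moves --steps '[[[1,-0.0003,0.0005,0,0],[1,-0.0004,0.001,0,0],[1,-0.0004,0.0012,-0.0004,0],[1,-0.0004,0.0012,-0.0008,0],[1,-0.0004,0.0012,-0.0012,0]]]'

```text
time: 22.15
position: [601.5, -156.0, 143.9]
ee_rot: [2.143, 2.296, -0.0]
wrist_force: [-2.1, 1.9, 0.1]
finger_gap: 0.213
grip_force: 59.7
```

Request:
apply_moves --steps '[[[1,-0.0003,0.0003,0,0],[1,-0.0004,0.0004,-0.0004,0],[1,-0.0004,0.0004,-0.0008,0],[1,-0.0004,0.0004,-0.0012,0],[1,-0.0004,0.0004,-0.0016,0]]]'

```text
time: 22.65
position: [601.4, -155.5, 142.2]
ee_rot: [2.143, 2.296, 0.0]
wrist_force: [-1.1, 0.1, -1.9]
finger_gap: 0.211
grip_force: 59.6
```

Forces are almost nil and the tip is 5 mm into the bore. I'll feed down to just above home (home is TCP of about 129.6).

Request:
apply_moves --steps '[[[1,-0.0002,0,-0.0006,0],[1,-0.0002,0,-0.0012,0],[1,-0.0002,0,-0.0018,0],[1,-0.0002,0,-0.0024,0],[1,-0.0002,0,-0.003,0]]]'

```text
time: 23.15
position: [601.1, -155.4, 139.1]
ee_rot: [2.143, 2.297, 0.0]
wrist_force: [0.5, -0.1, -1.5]
finger_gap: 0.213
grip_force: 59.5
```

Request:
apply_moves --steps '[[[1,0,0,-0.0006,0],[1,0,0,-0.0012,0],[1,0,0,-0.0018,0],[1,0,0,-0.0024,0],[1,0,0,-0.003,0]]]'

```text
time: 23.65
position: [600.9, -155.3, 136.1]
ee_rot: [2.143, 2.297, -0.0]
wrist_force: [0.5, -0.0, -2.8]
finger_gap: 0.212
grip_force: 59.5
```

Request:
apply_moves --steps '[[[1,0,0,-0.0006,0],[1,0,0,-0.0012,0],[1,0,0,-0.0018,0],[1,0,0,-0.0024,0],[1,0,0,-0.003,0]]]'

```text
time: 24.15
position: [600.9, -155.3, 133.1]
ee_rot: [2.143, 2.297, -0.0]
wrist_force: [-0.4, 0.0, -2.9]
finger_gap: 0.215
grip_force: 59.5
```

Request:
apply_moves --steps '[[[1,0,0,-0.0006,0],[1,0,0,-0.0012,0],[1,0,0,-0.0018,0],[1,0,0,-0.0024,0],[1,0,0,-0.0026,0]]]'

```text
time: 24.65
position: [600.9, -155.3, 130.5]
ee_rot: [-2.143, -2.297, 0.0]
wrist_force: [0.4, 0.5, -1.9]
finger_gap: 0.215
grip_force: 59.5
```

Request:
apply_moves --steps '[[[1,0,0,-0.0003,0],[1,0,0,-0.0006,0],[1,0,0,-0.0009,0],[1,0,0,-0.0012,0],[1,0,0,-0.0012,0]]]'

```text
time: 25.15
position: [600.9, -155.3, 129.7]
ee_rot: [2.143, 2.297, 0.0]
wrist_force: [-0.9, -0.2, -0.4]
finger_gap: 0.212
grip_force: 59.7
```

Request:
apply_moves --steps '[[[1,0,0,-0.0002,0],[1,0,0,-0.0004,0],[1,0,0,-0.0006,0],[1,0,0,-0.0006,0],[1,0,0,-0.0006,0]]]'

```text
time: 25.65
position: [600.9, -155.3, 129.6]
ee_rot: [2.143, 2.297, 0.0]
wrist_force: [-3.6, 0.2, 5.9]
finger_gap: 0.215
grip_force: 60.3
```

Home: z is 129.6 with about 8 N of contact. I'll ease off, open and rise.

Request:
apply_moves --steps '[[[1,0,0,0.0004,0],[0.4,0,0,0.0004,0],[0,0,0,0.0004,0],[0,0,0,0.0004,0],[0,0,0,0.0004,0]]]'

```text
time: 26.15
position: [601.0, -155.3, 128.9]
ee_rot: [-2.143, -2.297, 0.0]
wrist_force: [-0.0, -0.2, -0.9]
finger_gap: 0.501
grip_force: 0.0
```

Request:
apply_moves --steps '[[[0,0,0,0.003,0],[0,0,0,0.01,0],[0,0,0,0.03,0],[0,0,0,0.06,0],[0,0,0,0.1,0]]]'

```text
time: 26.65
position: [599.8, -155.0, 228.9]
ee_rot: [-2.141, -2.295, 0.003]
wrist_force: [0.9, -0.7, 0.9]
finger_gap: 0.499
grip_force: 0.0
```

Request:
apply_moves --steps '[[[0,0,0.02,0.04,0],[0,0,0.06,0.07,0],[0,0,0.08,0.08,0],[0,0,0.08,0.08,0],[0,0,0.08,0.08,0]]]'

```text
time: 27.15
position: [601.0, -75.2, 309.6]
ee_rot: [2.141, 2.297, 0.0]
wrist_force: [-1.1, 0.1, 0.3]
finger_gap: 0.497
grip_force: 0.0
```

Run:
```python
from h import *
w=grab('wrist','w7')['frame'];s=grab('scene','s7')['frame'];t=grab('side','t7')['frame']
c=lambda f,u,v,w,h,k:cv2.resize(f[v:v+h,u:u+w],None,fx=k,fy=k,interpolation=cv2.INTER_CUBIC)
cv2.imwrite('pics/end.png',np.vstack([np.hstack([c(s,173,115,100,75,4),c(t,286,65,100,75,4)]),np.hstack([c(w,220,150,200,150,2),c(s,330,180,133,100,3)[:300,:400]]) if 0 else c(w,220,130,200,75,4)]))
```

```text
(no output)
```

View pics/end.png

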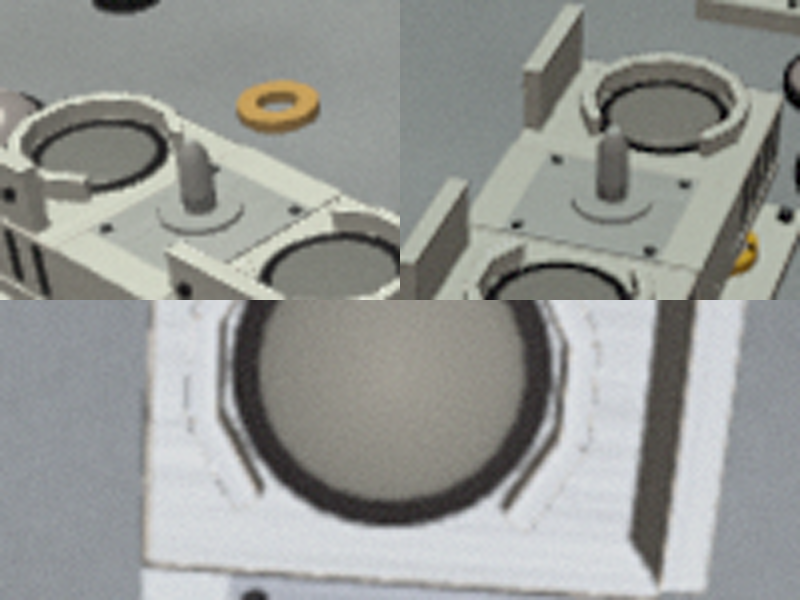

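The pin stands upright with its collar flat on the cover plate (scene crop (200,215), side crop (612,205)). The gripper is clear, so I'm handing in.

```bash
python3 -c "
from station import bot
print(bot.finish_job())"
```

```text
the job is handed in; nothing more can be done
None
```

The pointed-nose pin is in the blind bore with its collar flat on the cover plate and released; the job was handed in at about 27 s, forces read during the fit stayed under about 14 N, and I left the other two pins in the rack untouched.

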